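# Refit feed rollers in mirror order

## Robot

A 7-joint arm with a two-finger parallel gripper is mounted at the origin on the work surface. World frame = base frame: x ahead of the robot, y to its left, z up, the work surface at z = 0. Lengths are in m, angles in rad, forces in N, time in s.
With the tool pointing down it reaches from about 0.425 to 0.875 m from the base axis. Payload 4.7 kg.
Tool frame: the origin (TCP) lies at the very end of the fingers, on their centre line; the grasp point (between the pads) lies 19 mm behind it; x points along the fingers, y is the direction in which the jaws open and shut, and the axes are right-handed (so a half turn about x gives the same grasp; the last joint's range is limited). The gripper opens to 87 mm and grips with 3 to 60 N. Pads are 19 mm wide; open, the fingers measure 117 mm over their backs; the gripper's body (75 mm by 190 mm) begins 51 mm behind the grasp point.
Start: joints at [-1.236, 0.321, -0.07, 1.45, 0.023, 1.371, -0.057], TCP at [0.205, 0.617, 0.223] pointing down, gripper open.
Joint ranges: [-2.86, 2.86], [-0.3, 2.09], [-1.38, 1.24], [0.06, 2.45], [-1.56, 4.7], [0.09, 2.05], [-2.69, 2.69]. Speed limits (rad/s): [2.57, 2.57, 3.14, 3.14, 3.14, 3.14, 3.14].

## Interface

Orientations are given as a rotation vector (axis times angle).
In Python, from bench import ctrl gives the robot as it stands.
- The arm moves only by the tool step_arm, never from a script. Its argument "increments" is one flat list of numbers, 6 for each row, row after row: the shift along the tool's x, y, z in cm, then the turn, a rotation vector about the tool's x, y, z in rad. In form: [tx, ty, tz, ax, ay, az, tx, ty, tz, ax, ay, az, ...]. A call has 1 to 12 rows; each row shifts and turns the commanded pose from where the row before left it, along the tool's axes as they then stand; what a row does not reach is not made up. A row lasts 1/8 s, in which the tool goes at most 62.5 mm and 10.7 degrees, less where a joint would pass 70% of its speed; a pose out of reach is approached as far as the arm can. A call with a gripper value outside its range is refused whole. "fingers" is the opening in per cent of the stroke, from 0 (shut) to 100 (fully open), set as the call begins (left out, the last holds). The fingers move at their own pace and stop on an object; "force" is the grip in N (left out, the last holds). Time passes only in rows, so rows that do not move let the fingers close. It gives the time, the measured TCP pose, the force and the opening at its end, in the units of the state.
- ctrl.get_state(): the state, without advancing time (a new reading comes with each control period).
- ctrl.get_image(name): name is "scene" or "top" or "wrist"; returns the picture (420x560x3 uint8, red, green, blue); there is no depth.
- ctrl.camera_params(name): a dict with "vertical_fov" (degrees; the focal length in pixels is half the picture's height over the tangent of half this angle, whatever the lens; pixels are square), "cx", "cy" (the principal point, pixels), "k1" (the pictures are not rectified: a ray, as slopes to the right and down, at radius r is drawn at 1 + k1 r^2 times it, then the intrinsics apply), "R" (3x3) and "t" (3): a world point X has camera coordinates R X + t. Camera axes: x right, y down, z forward; pixel columns grow to the right and rows downward; lengths in m; the calibration is good to about 2 mm. A picture is of the moment at which its call begins: read the wrist's pose just before it. camera_params takes no time and is no camera call; for the wrist camera it gives the pose at the moment of the call.
- ctrl.close_job(): hands the job in, once; it reports no verdict.
Trained networks look in the newest picture that a camera, given by its name, has taken for a name from the list of things; names that differ only in an ending like _2 or _b are one class to them, and where a whole thing is asked for, a point or a joint stands for the part that bears it (a point fixed in the world has none). Each returns a list of dicts, best first, with "score" (0 to 1); they miss things now and then, are a little off and sometimes report something else, mostly with a low value. They report only what shows in the picture. A call takes as long as a camera call. They do not tell look-alikes from the thing itself.
- ctrl.search_frame(camera, name): "xyz" ([x, y, z] in m, in the coordinates of the camera as it stood for that picture, good to about 4 mm: the middle of the surface that is visible of it).
- ctrl.silhouettes(camera, name): "pixels" (420x560 bool, what is visible of it).
- ctrl.spot_point(camera, name): "xyz" ([x, y, z] in m, in the coordinates of the camera as it stood for that picture, good to about 4 mm: a listed point, or the origin of a listed thing).
The state is a dict: "time": time; "joint_positions": joint angles; "qd": joint speeds; "joint_torque": joint torques, N m; "position": TCP position; "tool_rot": TCP orientation; "ft_force": force on the tool from outside, world axes, zero at the start; "torque": the same for the moment, N m; "grip_width": opening from 0.0 (shut) to 1.0 (fully open).
Only numpy, scipy, OpenCV 4.12 (cv2) and the standard library are available. Lean on these libraries where they do the work, as an engineer would, in place of code of your own. Each camera call takes 0.05 s, during which the arm holds its last target.

## Task

Move the four rollers from the parts rack into the feed chassis in reverse order: the roller farthest left on the rack (seen from the robot) goes into the chassis's farthest right pair of slots, the next into the next, and so on, until the whole row is mirrored. Lower every roller until both ends of its axle rest on the bottom of their slots, let go, and leave all four lying still.

Things in the scene. Friction and masses are not known exactly. Their poses are not given: they have to be found in the camera images.
- roller_plain: a plain straight black rubber roller, body 30 mm in diameter over its whole length. Body 90 mm long; a steel axle 8 mm in diameter sticks out 21 mm at each end, 132 mm over all. 110 to 180 g (may differ by some 30 percent). Origin at the middle of the roller on its axis; its x axis runs along the axle; end-for-end symmetric.
- roller_slim: a slim bare-steel roller, body only 18 mm in diameter over its whole length. Body 90 mm long; a steel axle 8 mm in diameter sticks out 21 mm at each end, 132 mm over all. 110 to 180 g (may differ by some 30 percent). Origin at the middle of the roller on its axis; its x axis runs along the axle; end-for-end symmetric.
- roller_tyred: a white plastic core 16 mm in diameter with three black rubber tyres of 30 mm diameter: one 28 mm wide in the middle, two 16 mm wide at the ends. Body 90 mm long; a steel axle 8 mm in diameter sticks out 21 mm at each end, 132 mm over all. 110 to 180 g (may differ by some 30 percent). Origin at the middle of the roller on its axis; its x axis runs along the axle; end-for-end symmetric.
- roller_waisted: a roller with two black rubber drums of 30 mm diameter, each 21 mm long, at its ends and a thin steel waist between, 16 mm in diameter and 48 mm long. Body 90 mm long; a steel axle 8 mm in diameter sticks out 21 mm at each end, 132 mm over all. 110 to 180 g (may differ by some 30 percent). Origin at the middle of the roller on its axis; its x axis runs along the axle; end-for-end symmetric.
- seat_plain: pair of grey V-forks on the parts rack holding roller 'plain' at the start (all seats look alike: known by the roller in it). Fixed: it marks that roller's place in the row even when empty. Origin on the bench under its middle; x along the axle, y along the row. Forks at x = +-54.5 mm, tops 74 mm high; the axle's centre lies 62 mm above the bench.
- seat_slim: pair of grey V-forks on the parts rack holding roller 'slim' at the start (all seats look alike: known by the roller in it). Fixed: it marks that roller's place in the row even when empty. Origin on the bench under its middle; x along the axle, y along the row. Forks at x = +-54.5 mm, tops 74 mm high; the axle's centre lies 62 mm above the bench.
- seat_tyred: pair of grey V-forks on the parts rack holding roller 'tyred' at the start (all seats look alike: known by the roller in it). Fixed: it marks that roller's place in the row even when empty. Origin on the bench under its middle; x along the axle, y along the row. Forks at x = +-54.5 mm, tops 74 mm high; the axle's centre lies 62 mm above the bench.
- seat_waisted: pair of grey V-forks on the parts rack holding roller 'waisted' at the start (all seats look alike: known by the roller in it). Fixed: it marks that roller's place in the row even when empty. Origin on the bench under its middle; x along the axle, y along the row. Forks at x = +-54.5 mm, tops 74 mm high; the axle's centre lies 62 mm above the bench.
- parts_rack: plywood board 150 (x) by 300 (y) by 8 mm, end strips 30 mm high, carrying the four grey seats at y = -105, -35, 35, 105 mm. Fixed. Origin mid-underside, on the bench; y along the row, to the robot's left (turned up to 0.12 rad). Which roller is in which seat varies, and whether this or the chassis is nearer the robot.
- chassis: feed chassis, empty; fixed. White base 150 (x) by 300 (y) by 6 mm; origin mid-underside, on the bench; y along the row, to the robot's left. Aluminium side plates at x = +-54.5 mm, 5 thick, 82 high. Slots at y = -105, -35, 35, 105 mm: mouth 34 wide, narrowing at 45 deg to 11 mm at 70 high, bottom at 58. A seated axle's centre is 62 mm above the bench; roller end play 7 mm each way.
Things that resemble listed ones, but are neither listed nor needed, are in the scene too. What is shaped like the roller_tyred but purple is not meant.

How it is judged:
By the outcome, as a careful person would: the job done as asked, in the order asked, and still so for the second after the job is handed in, with the robot touching nothing.
It also fails if it takes over 109 s, if anything falls off the work surface, if the arm or the gripper's body presses on something with over 40 N, if the wrist force passes 120 N, or if a joint passes its speed limit or range.

## Working session

There is one attempt and no reset: what is moved stays moved. The work goes in short steps, Python scripts to look and compute and a tool call to move; the robot and the scene stay as the last step left them, time stands still between calls to the robot, and variables do not carry over. Pictures are saved under pics/ and viewed, and the job is handed in when it is done.

Besides the shell and the picture viewer there is one more tool, called after "Emit:" by a JSON object that holds its "api" and its "payload". step_arm: Moves the arm, as the interface text tells. Its arguments: {"type":"object","properties":{"increments":{"type":"array","items":{"type":"number"}},"fingers":{"type":"number"},"force":{"type":"number"}},"required":["increments"]}

```bash
mkdir -p pics; ls; python3 - <<'E'
from bench import ctrl
import cv2
s=ctrl.get_state();print(s)
for n in("scene","top","wrist"):
    cv2.imwrite(f"pics/{n}0.png",ctrl.get_image(n)[:,:,::-1]); print(n,ctrl.camera_params(n))
E
```

```text
pics
{'time': 0.0, 'joint_positions': array([-1.23591398,  0.32179937, -0.07011878,  1.45169405,  0.02260622,
        1.37075931, -0.05693091]), 'qd': array([ 1.69090624e-04,  7.10502931e-04,  7.94708325e-04,  1.36687372e-05,
       -7.72363534e-04, -3.78450202e-04,  9.51683590e-04]), 'joint_torque': array([-2.98444538e-04, -4.91285133e+01, -4.04126253e-01, -3.12529850e+01,
       -6.40522619e-02,  4.37783904e-02,  1.68005549e-04]), 'position': array([0.20480662, 0.61631159, 0.22146755]), 'tool_rot': array([ 0.25026053,  1.556306  , -0.25319404]), 'ft_force': array([ 0.19447412, -0.1652268 , -1.04740369]), 'torque': array([-0.02746348, -0.0071694 ,  0.02646242]), 'grip_width': 1.0013649618960776}
scene {'vertical_fov': 57.768507397127145, 'cx': 280.4627903653899, 'cy': 208.66908078419584, 'k1': 0.02338439169156817, 'R': array([[ 0.58918937,  0.80798718,  0.00354909],
       [ 0.62405238, -0.45226407, -0.63719372],
       [-0.51323923,  0.37764259, -0.77069551]]), 't': array([-0.24196687, -0.23743351,  1.14833101])}
top {'vertical_fov': 42.586416795498586, 'cx': 285.24896265582043, 'cy': 209.03423843710175, 'k1': -0.18378409464797574, 'R': array([[ 7.19270256e-04, -9.99990833e-01, -4.22106132e-03],
       [-9.96024265e-01, -3.40394489e-04, -8.90816862e-02],
       [ 8.90794327e-02,  4.26835331e-03, -9.96015379e-01]]), 't': array([-0.05125813,  0.47591415,  1.14299305])}
wrist {'vertical_fov': 64.5419499442848, 'cx': 280.2112528093141, 'cy': 207.2406194059349, 'k1': -0.0520162192940043, 'R': array([[ 0.31588185,  0.94879788, -0.00111232],
       [ 0.90446504, -0.3007676 ,  0.30245966],
       [ 0.28663853, -0.09654757, -0.95316154]]), 't': array([-0.64950265, -0.0366521 ,  0.39159147])}
```

View pics/scene0.png

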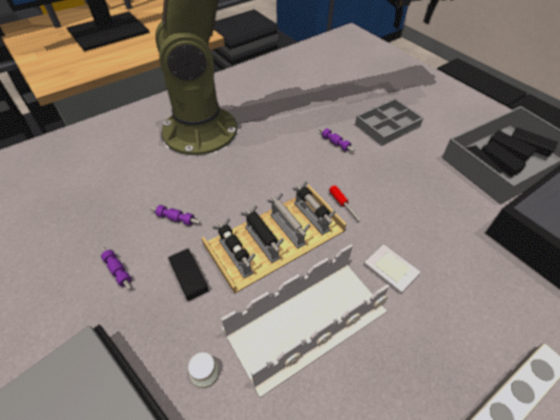

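View pics/top0.png

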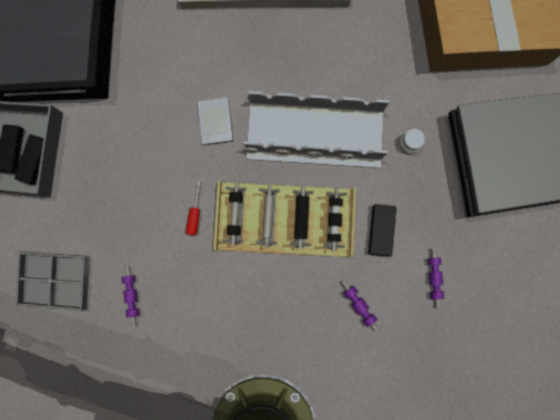

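View pics/wrist0.png

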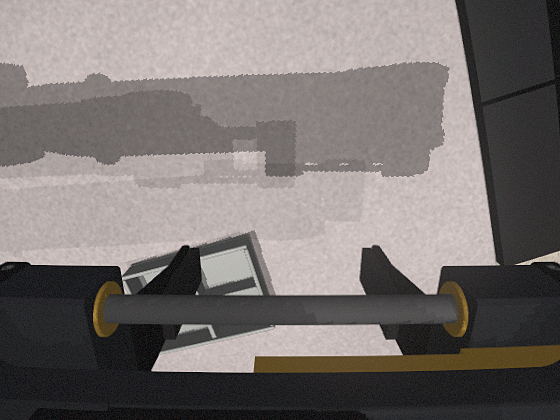

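Top view: rack, left to right, holds waisted (235,215), slim (268,217), plain (302,218) and tyred (335,218). The chassis is at (316,130). The purple look-alikes lie loose at (130,297), (360,306) and (436,280). Next I measure, and enlarge the rack.

```bash
cat > h.py <<'E'
import numpy as np, cv2
from bench import ctrl
from scipy.spatial.transform import Rotation as Ro
def cam(p,h=420):
    f=h/2/np.tan(np.radians(p['vertical_fov'])/2)
    return np.array([[f,0,p['cx']],[0,f,p['cy']],[0,0,1.]]),np.array([p['k1'],0,0,0.])
def ray(p,uv):
    K,_=cam(p); n=(np.array(uv,float)-[p['cx'],p['cy']])/K[0,0]
    r=np.hypot(*n); s=r
    for _ in range(30): s=r/(1+p['k1']*s*s)
    n=n*(s/r if r>0 else 1)
    d=p['R'].T@np.array([n[0],n[1],1.]); return -p['R'].T@p['t'],d/np.linalg.norm(d)
def onplane(p,uv,z):
    o,d=ray(p,uv); return o+d*(z-o[2])/d[2]
def tri(obs):
    A=np.zeros((3,3));b=np.zeros(3)
    for p,uv in obs:
        o,d=ray(p,uv);M=np.eye(3)-np.outer(d,d);A+=M;b+=M@o
    X=np.linalg.solve(A,b)
    res=[np.linalg.norm((np.eye(3)-np.outer(ray(p,uv)[1],ray(p,uv)[1]))@(X-ray(p,uv)[0])) for p,uv in obs]
    return X,res
def proj(p,X):
    c=p['R']@np.array(X)+p['t'];n=c[:2]/c[2];n=n*(1+p['k1']*(n@n));K,_=cam(p);return n*K[0,0]+[p['cx'],p['cy']]
def w(p,x): return p['R'].T@(np.array(x)-p['t'])
E
python3 - <<'E'
from h import *
for c in("top","scene"):
    im=ctrl.get_image(c);p=ctrl.camera_params(c)
    x0,y0,x1,y1=(205,85,395,265) if c=="top" else (195,180,395,390)
    cv2.imwrite(f"pics/{c}_crop.png",cv2.resize(im[y0:y1,x0:x1,::-1],None,fx=600/(y1-y0)*.95,fy=600/(y1-y0)*.95,interpolation=cv2.INTER_CUBIC))
    print(c,x0,y0,570/(y1-y0))
    for n in["roller_waisted","roller_slim","roller_plain","roller_tyred","seat_waisted","seat_slim","seat_plain","seat_tyred","parts_rack","chassis"]:
        for d in ctrl.spot_point(c,n)[:3]: print(n,round(d['score'],2),w(p,d['xyz']).round(4))
E
```

```text
top 205 85 3.1666666666666665
roller_waisted 0.82 [0.4616 0.0519 0.0595]
roller_slim 0.8 [ 0.4579 -0.0151  0.0588]
roller_slim 0.32 [ 0.4476 -0.1584 -0.0021]
roller_plain 0.8 [ 0.4528 -0.0848  0.0646]
roller_tyred 0.93 [ 0.2652 -0.21    0.0106]
roller_tyred 0.89 [0.29   0.2922 0.0122]
roller_tyred 0.8 [ 0.3261 -0.3827  0.0146]
seat_waisted 0.55 [ 0.4621  0.0539 -0.0011]
seat_slim 0.76 [ 0.4557 -0.0165  0.0007]
seat_tyred 0.53 [ 0.4483 -0.1556 -0.0018]
parts_rack 0.63 [ 0.4554 -0.0451 -0.0022]
chassis 0.63 [ 0.6547 -0.1163 -0.0038]
scene 195 180 2.7142857142857144
roller_waisted 0.82 [0.4665 0.0542 0.0618]
roller_slim 0.62 [ 0.4556 -0.019   0.0595]
roller_slim 0.43 [ 0.4508 -0.1515  0.0618]
roller_plain 0.93 [ 0.4527 -0.0872  0.0599]
roller_plain 0.38 [ 0.4548 -0.0136  0.0599]
roller_tyred 0.98 [ 0.4552 -0.1533  0.0615]
roller_tyred 0.8 [ 0.2691 -0.2105  0.0143]
roller_tyred 0.79 [ 0.3261 -0.3819  0.0155]
seat_waisted 0.62 [ 0.46    0.057  -0.0011]
seat_slim 0.8 [ 0.4568 -0.0135  0.0034]
seat_plain 0.73 [ 0.4488 -0.0834 -0.0044]
seat_plain 0.18 [0.4635 0.0534 0.0616]
seat_tyred 0.62 [ 0.4507 -0.1583 -0.0029]
seat_tyred 0.35 [ 0.4511 -0.082  -0.0041]
seat_tyred 0.34 [0.4649 0.0515 0.0602]
parts_rack 0.62 [ 4.588e-01 -4.640e-02  1.000e-04]
chassis 0.93 [ 0.6511 -0.1181  0.0008]
```

View pics/top_crop.png

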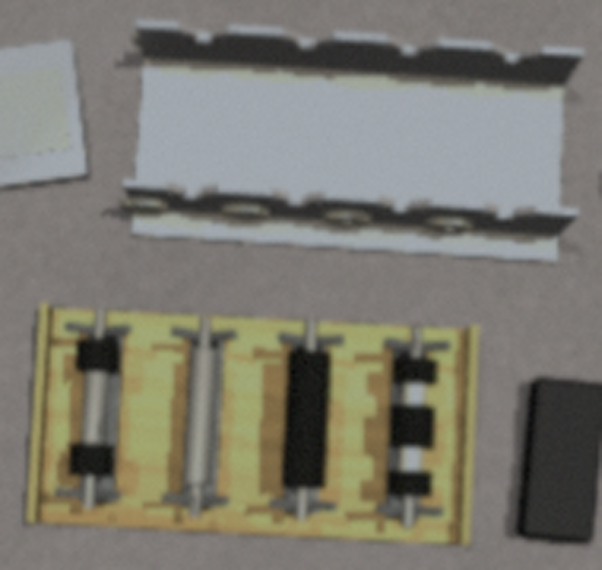

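View pics/scene_crop.png

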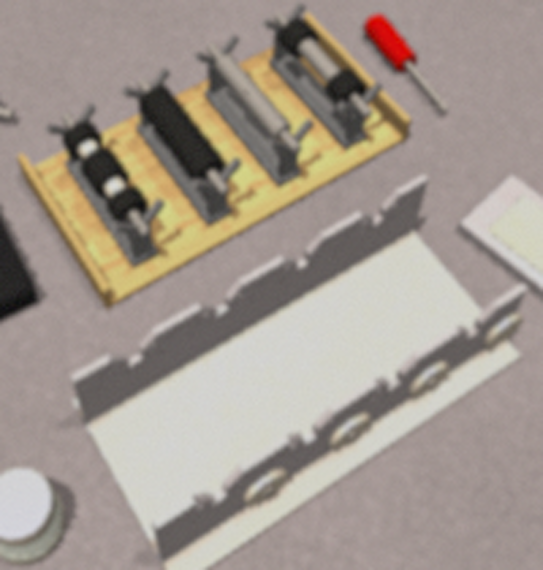

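```bash
cat >> h.py <<'E'
def goal(yaw,sgn):  # tool x down, tool y = sgn * (rack y axis)
    y=sgn*np.array([-np.sin(yaw),np.cos(yaw),0]);x=np.array([0,0,-1.]);return np.c_[x,y,np.cross(x,y)]
def inc(pos,R,xyz,yaw,sgn):
    G=goal(yaw,sgn);print("shift cm in current tool axes",(R.T@(np.array(xyz)-pos)*100).round(2),"rotvec",Ro.from_matrix(R.T@G).as_rotvec().round(4))
def cur():
    s=ctrl.get_state();return s['position'],Ro.from_rotvec(s['tool_rot']).as_matrix(),s
E
python3 - <<'E'
from h import *
p,R,s=cur();print(R.round(3))
for g in(1,-1): inc(p,R,[.45,-.05,.25],-.057,g)
pw=ctrl.camera_params("wrist");print((-pw['R'].T@pw['t']-p).round(3), (R.T@pw['R'].T).round(3))
E
```

```text
[[ 0.     0.315  0.949]
 [ 0.     0.949 -0.315]
 [-1.     0.     0.   ]]
shift cm in current tool axes [ -2.74 -55.56  44.28] rotvec [-2.638e-01  1.000e-04 -1.000e-04]
shift cm in current tool axes [ -2.74 -55.56  44.28] rotvec [ 2.8778e+00 -1.0000e-04 -1.0000e-04]
[-0.079  0.026  0.162] [[-0.    -0.302  0.953]
 [ 1.    -0.001  0.   ]
 [ 0.001  0.953  0.302]]
```

Emit:
{"api": "step_arm", "payload": {"increments": [0,0,0,-0.132,0,0,0,0,0,-0.132,0,0,-0.8,-5.2,2.4,0,0,0,-0.8,-5.2,2.4,0,0,0,-0.8,-5.2,2.4,0,0,0,-0.8,-5.2,2.4,0,0,0,-0.8,-5.2,2.4,0,0,0,-0.8,-5.2,2.4,0,0,0,-0.8,-5.2,2.4,0,0,0,-0.8,-5.2,2.4,0,0,0,-0.8,-5.2,2.4,0,0,0,-0.8,-5.2,2.4,0,0,0], "fingers": 60}}

```text
time: 2.75
position: [0.4155, 0.0822, 0.3032]
tool_rot: [0.045, 1.569, -0.044]
ft_force: [0.1, 0.8, -0.7]
grip_width: 0.602
```

Emit:
{"api": "step_arm", "payload": {"increments": [0,-2.6,1.2,0,0,0,0,-2.6,1.2,0,0,0,0,0,0,0,0,0,0,0,0,0,0,0]}}

```text
time: 3.25
position: [0.4358, 0.0317, 0.3026]
tool_rot: [0.045, 1.57, -0.043]
ft_force: [0.4, 0.0, -0.1]
grip_width: 0.602
```

```bash
python3 - <<'E'
from h import *
import pickle
p=ctrl.camera_params("wrist");im=ctrl.get_image("wrist")[:,:,::-1]
cv2.imwrite("pics/w1.png",im);pickle.dump((p,im),open("w1.pkl","wb"))
E
```

```text
(no output)
```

View pics/w1.png

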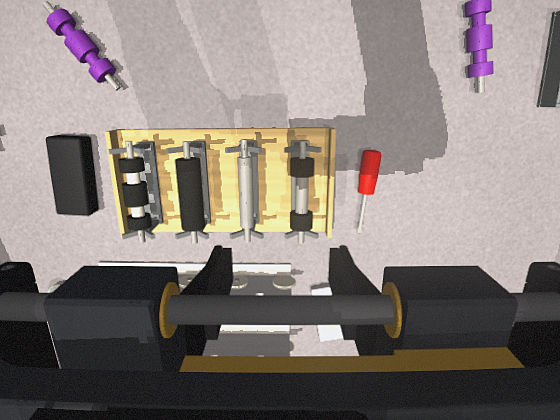

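Emit:
{"api": "step_arm", "payload": {"increments": [0,-5.0,0,0,0,0,0,-5.0,0,0,0,0,0,-4.0,0,0,0,0,0,0,0,0,0,0,0,0,0,0,0,0]}}

```text
time: 3.92
position: [0.4283, -0.1073, 0.3025]
tool_rot: [0.043, 1.57, -0.042]
ft_force: [0.8, 0.4, 0.6]
grip_width: 0.601
```

```bash
python3 - <<'E'
from h import *
import pickle
p=ctrl.camera_params("wrist");im=ctrl.get_image("wrist")[:,:,::-1]
cv2.imwrite("pics/w2.png",im);pickle.dump((p,im),open("w2.pkl","wb"))
E
```

```text
(no output)
```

View pics/w2.png

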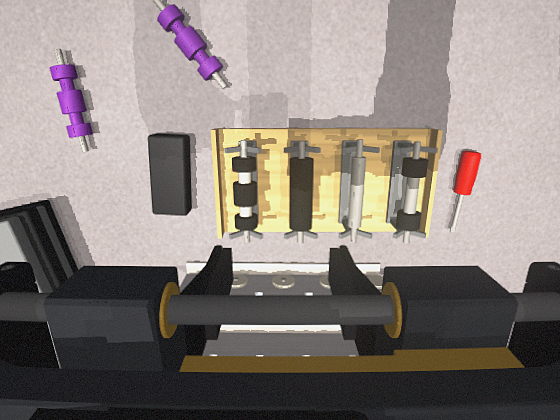

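Wrist views from two places: the camera looks back towards the robot, and the whole rack is visible. I'll enlarge both crops to pick the axle ends.

```bash
python3 - <<'E'
import pickle,cv2,numpy as np
for n,x0 in(("w1",100),("w2",205)):
    p,im=pickle.load(open(n+".pkl","rb"));c=cv2.resize(im[120:250,x0:x0+245],None,fx=3.2,fy=3.2,interpolation=cv2.INTER_CUBIC)
    for i in range(0,245,20): cv2.putText(c,str(x0+i),(int(i*3.2),10),0,.35,(0,0,255));cv2.line(c,(int(i*3.2),12),(int(i*3.2),16),(0,0,255))
    cv2.imwrite(f"pics/{n}c.png",c)
E
```

```text
(no output)
```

View pics/w1c.png

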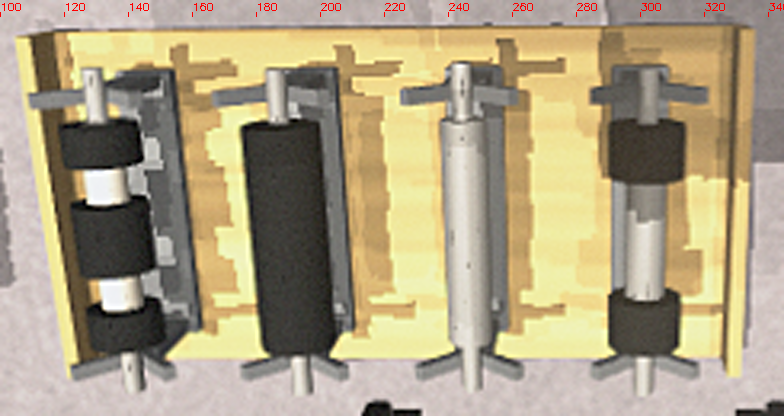

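View pics/w2c.png

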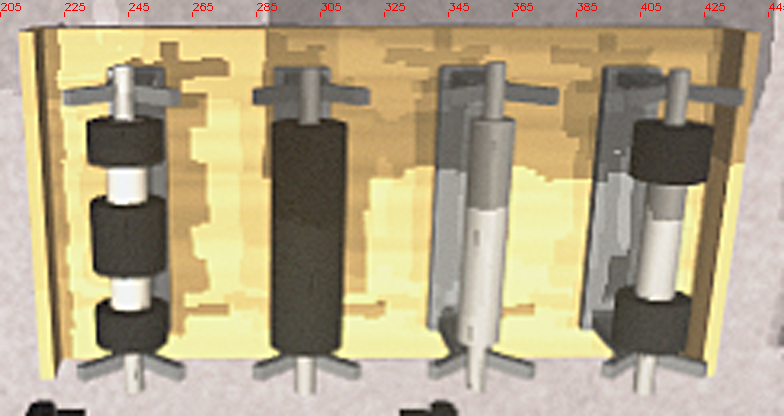

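```bash
python3 - <<'E'
from h import *
import pickle
p1,_=pickle.load(open("w1.pkl","rb"));p2,_=pickle.load(open("w2.pkl","rb"))
A=dict(t=[(93,70),(134,390)],p=[(275,70),(302,394)],s=[(460,64),(474,390)],w=[(647,70),(642,393)])
B=dict(t=[(122,68),(136,392)],p=[(311,67),(307,393)],s=[(494,64),(476,390)],w=[(677,70),(645,393)])
f=lambda c,x0:(c[0]/3.2+x0,c[1]/3.2+120)
M=[]
for k in A:
    X=[tri([(p1,f(a,100)),(p2,f(b,205))]) for a,b in zip(A[k],B[k])]
    d=X[1][0]-X[0][0];m=(X[1][0]+X[0][0])/2;M.append(m);print(k,X[0][0].round(4),X[1][0].round(4),"len",np.linalg.norm(d).round(4),"yaw",np.arctan2(d[1],d[0]).round(4),"mid",m.round(4),[r for x in X for r in np.round(x[1],4)])
M=np.array(M);d=M[3]-M[0];print("row yaw",-np.arctan2(d[0],d[1]),np.diff(M,axis=0))
E
```

```text
t [ 0.3876 -0.1495  0.0596] [ 0.5168 -0.1546  0.066 ] len 0.1295 yaw -0.0391 mid [ 0.4522 -0.1521  0.0628] [np.float64(0.0003), np.float64(0.0003), np.float64(0.0004), np.float64(0.0004)]
p [ 0.3913 -0.0787  0.063 ] [ 0.5216 -0.0852  0.0662] len 0.1305 yaw -0.0496 mid [ 0.4564 -0.082   0.0646] [np.float64(0.0002), np.float64(0.0002), np.float64(0.0001), np.float64(0.0001)]
s [ 0.3939 -0.0096  0.0599] [ 0.5259 -0.0154  0.0619] len 0.1321 yaw -0.0441 mid [ 0.4599 -0.0125  0.0609] [np.float64(0.0), np.float64(0.0), np.float64(0.0002), np.float64(0.0002)]
w [0.3999 0.0605 0.0595] [0.5292 0.0533 0.0664] len 0.1297 yaw -0.056 mid [0.4645 0.0569 0.063 ] [np.float64(0.0003), np.float64(0.0003), np.float64(0.0003), np.float64(0.0003)]
row yaw -0.058940554231818 [[ 0.00424934  0.07009568  0.00177021]
 [ 0.00341216  0.06947436 -0.00370939]
 [ 0.00466902  0.06939035  0.00207981]]
```

Emit:
{"api": "step_arm", "payload": {"increments": [0,1.2,5.7,0,0,0,0,1.2,5.7,0,0,0,0,1.2,5.7,0,0,0,0,1.4,5.7,0,0,0,0,0,0,0,0,0,0,0,0,0,0,0]}}

```text
time: 4.72
position: [0.6584, -0.0709, 0.3013]
tool_rot: [0.043, 1.573, -0.044]
ft_force: [-0.3, -0.8, 0.3]
grip_width: 0.602
```

```bash
python3 - <<'E'
from h import *
import pickle
p=ctrl.camera_params("wrist");im=ctrl.get_image("wrist")[:,:,::-1]
cv2.imwrite("pics/w3.png",im);pickle.dump((p,im),open("w3.pkl","wb"))
E
```

Emit:
{"api": "step_arm", "payload": {"increments": [0,-4.0,0,0,0,0,0,-4.0,0,0,0,0,0,-4.0,0,0,0,0,0,0,0,0,0,0,0,0,0,0,0,0]}}

```text
time: 5.4
position: [0.6513, -0.1912, 0.3042]
tool_rot: [0.047, 1.568, -0.043]
ft_force: [0.8, 0.6, -0.3]
grip_width: 0.598
```

```bash
python3 - <<'E'
from h import *
import pickle
p=ctrl.camera_params("wrist");im=ctrl.get_image("wrist")[:,:,::-1]
cv2.imwrite("pics/w4.png",im);pickle.dump((p,im),open("w4.pkl","wb"))
E
```

```text
(no output)
```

View pics/w3.png

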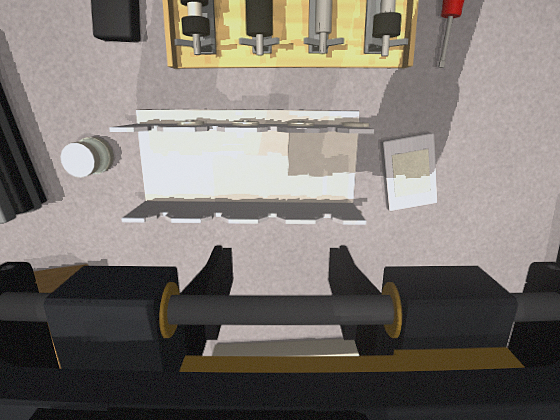

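View pics/w4.png

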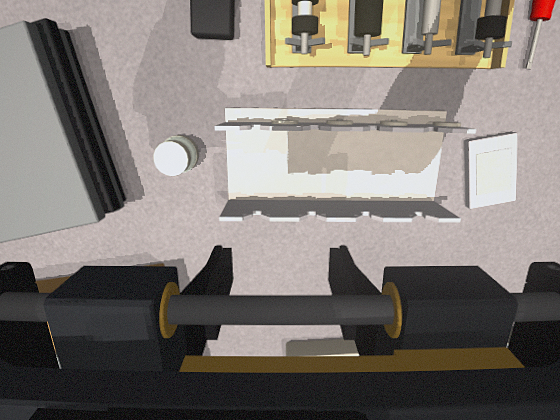

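The chassis shows in both views; in w3 its far plate top is at about row 218 and the near plate at about row 128. I'll enlarge it.

```bash
python3 - <<'E'
import pickle,cv2,numpy as np
for n,x0 in(("w3",105),("w4",210)):
    p,im=pickle.load(open(n+".pkl","rb"));c=cv2.resize(im[100:230,x0:x0+270],None,fx=2.9,fy=2.9,interpolation=cv2.INTER_CUBIC)
    cv2.imwrite(f"pics/{n}c.png",c)
E
```

```text
(no output)
```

View pics/w3c.png

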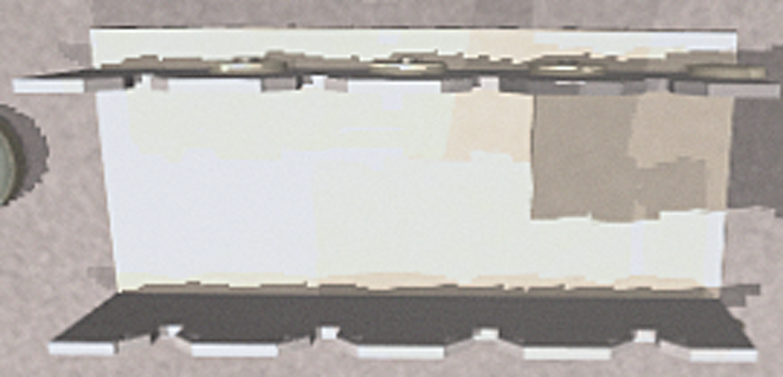

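View pics/w4c.png

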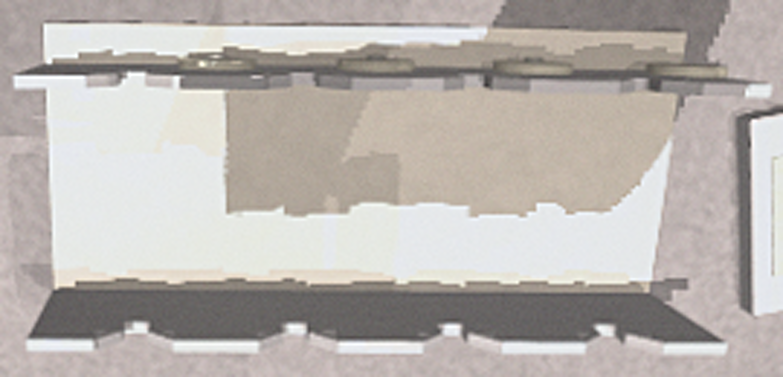

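```bash
python3 - <<'E'
from h import *
import pickle
p1,_=pickle.load(open("w3.pkl","rb"));p2,_=pickle.load(open("w4.pkl","rb"))
S=[("farL+57",(50,352),(28,351)),("farR+57",(756,360),(727,355)),("nearL-52",(14,93),(14,89)),("nearR-52",(778,94),(770,97)),
("f-105",(168,333),(136,328)),("f-35",(328,333),(295,329)),("f35",(487,333),(452,330)),("f105",(645,337),(604,330)),
("n-105",(146,83),(135,76)),("n-35",(315,82),(302,80)),("n35",(488,86),(465,85)),
("baseNL",(90,28),(44,24)),("baseNR",(736,33),(684,33))]
for n,a,b in S:
    X,r=tri([(p1,(a[0]/2.9+105,a[1]/2.9+100)),(p2,(b[0]/2.9+210,b[1]/2.9+100))])
    print(n,X.round(4),np.round(r[0],4))
E
```

```text
farL+57 [ 0.7027 -0.2675  0.0846] 0.0005
farR+57 [0.7218 0.0293 0.0862] 0.0003
nearL-52 [ 0.5951 -0.2611  0.0842] 0.0002
nearR-52 [0.6133 0.0359 0.0855] 0.0007
f-105 [ 0.7025 -0.2231  0.0648] 0.0003
f-35 [ 0.7076 -0.1532  0.0622] 0.0001
f35 [ 0.712  -0.0833  0.0618] 0.0004
f105 [ 0.7179 -0.0135  0.0589] 0.0004
n-105 [ 0.595  -0.2151  0.0651] 0.0006
n-35 [ 0.6    -0.1469  0.0606] 0.0003
n35 [ 0.6067 -0.0766  0.0494] 0.0003
baseNL [ 0.5723 -0.259   0.0072] 0.0002
baseNR [0.5919 0.0372 0.007 ] 0.0002
```

```bash
cat >> h.py <<'E'
def go(*pts):
    p,R,s=cur();y=np.arctan2(-R[0,1],R[1,1]);print("t",round(s['time'],2),"pos",p.round(4),"yaw",y.round(4),"tilt",R[:2,0].round(4),"F",s['ft_force'].round(2),"g",round(s['grip_width'],3))
    for q in pts:
        d=R.T@(np.array(q)-p)*100;print("->",q,d.round(2),"len",np.linalg.norm(d).round(1));p=np.array(q)
E
python3 - <<'E'
from h import *
go((.464,.057,.13),(.464,.057,.043),(.464,.057,.135),(.649,-.220,.135),(.649,-.220,.045))
E
```

```text
t 5.45 pos [ 0.6518 -0.1902  0.3038] yaw -0.0552 tilt [0.0023 0.0023] F [1.19 0.71 0.65] g 0.597
-> (0.464, 0.057, 0.13) [ 17.39  23.61 -20.15] len 35.6
-> (0.464, 0.057, 0.043) [ 8.7  -0.02 -0.02] len 8.7
-> (0.464, 0.057, 0.135) [-9.2   0.02  0.02] len 9.2
-> (0.649, -0.22, 0.135) [-2.000e-02 -2.664e+01  2.000e+01] len 33.3
-> (0.649, -0.22, 0.045) [ 9.   -0.02 -0.02] len 9.0
```

Emit:
{"api": "step_arm", "payload": {"increments": [2.1,3.94,-3.36,0,0,0,2.1,3.94,-3.36,0,0,0,2.1,3.94,-3.36,0,0,0,2.1,3.94,-3.36,0,0,0,2.1,3.94,-3.36,0,0,0,2.1,3.94,-3.36,0,0,0,4.8,0,0,0,0,0,0,0,0,0,0,0,0,0,0,0,0,0], "fingers": 60}}

```text
time: 6.58
position: [0.465, 0.0559, 0.1302]
tool_rot: [0.045, 1.568, -0.044]
ft_force: [1.0, -0.2, -0.3]
grip_width: 0.601
```

```bash
python3 - <<'E'
from h import *
go((.464,.057,.13),(.464,.057,.043))
p=ctrl.camera_params("wrist");im=ctrl.get_image("wrist")[:,:,::-1]
cv2.imwrite("pics/w5.png",im)
print(proj(p,[.464,.057,.062]))
E
```

```text
t 6.58 pos [0.465  0.0559 0.1302] yaw -0.0567 tilt [0.002  0.0006] F [ 0.95 -0.2  -0.31] g 0.601
-> (0.464, 0.057, 0.13) [ 0.02  0.11 -0.11] len 0.2
-> (0.464, 0.057, 0.043) [ 8.7  -0.01 -0.02] len 8.7
[281.44364072 218.8255923 ]
```

View pics/w5.png

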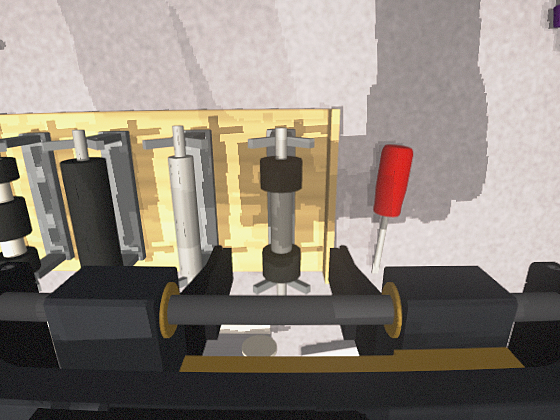

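The wrist view shows the waisted roller centred between the fingers at (281,218), with the expected waist and drums. I'll descend and grip it.

Emit:
{"api": "step_arm", "payload": {"increments": [3,0.05,-0.05,0,0,0,3,0.05,-0.05,0,0,0,2.0,0,0,0,0,0,0.7,0,0,0,0,0,0,0,0,0,0,0], "fingers": 60}}

```text
time: 7.25
position: [0.464, 0.0566, 0.0424]
tool_rot: [0.045, 1.569, -0.045]
ft_force: [1.0, 0.7, -0.9]
grip_width: 0.601
```

Emit:
{"api": "step_arm", "payload": {"increments": [0,0,0,0,0,0,0,0,0,0,0,0,0,0,0,0,0,0,0,0,0,0,0,0,0,0,0,0,0,0], "fingers": 0, "force": 25}}

```text
time: 7.88
position: [0.463, 0.0566, 0.0416]
tool_rot: [0.044, 1.57, -0.045]
ft_force: [0.3, 0.1, 1.0]
grip_width: 0.172
```

Emit:
{"api": "step_arm", "payload": {"increments": [-3,0,0,0,0,0,-3.2,0,0,0,0,0,-3,0,0,0,0,0,0,-4.45,3.33,0,0,0,0,-4.45,3.33,0,0,0,0,-4.45,3.33,0,0,0,0,-4.45,3.33,0,0,0,0,-4.45,3.33,0,0,0,0,-4.45,3.33,0,0,0,0,0,0,0,0,0,0,0,0,0,0,0]}}

```text
time: 9.25
position: [0.6468, -0.2207, 0.1326]
tool_rot: [0.046, 1.572, -0.044]
ft_force: [0.6, 0.4, -1.3]
grip_width: 0.175
```

```bash
python3 - <<'E'
from h import *
go((.6493,-.2203,.135),(.6493,-.2203,.055),(.6493,-.2203,.043))
p=ctrl.camera_params("wrist");im=ctrl.get_image("wrist")[:,:,::-1]
cv2.imwrite("pics/w6.png",im)
E
```

```text
t 9.25 pos [ 0.6468 -0.2207  0.1326] yaw -0.0571 tilt [-0.0017  0.0009] F [ 0.58  0.36 -1.27] g 0.175
-> (0.6493, -0.2203, 0.135) [-0.24  0.05  0.25] len 0.4
-> (0.6493, -0.2203, 0.055) [ 8.   -0.01  0.01] len 8.0
-> (0.6493, -0.2203, 0.043) [ 1.2 -0.   0. ] len 1.2
```

View pics/w6.png

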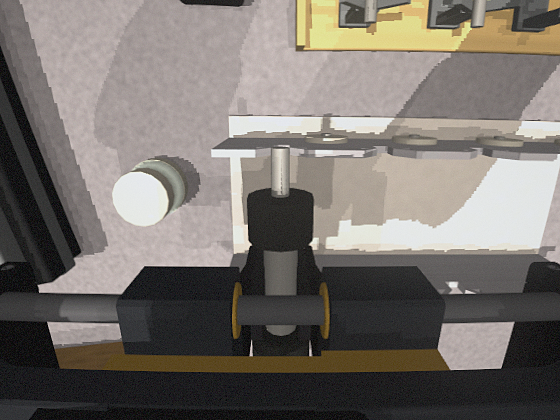

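Emit:
{"api": "step_arm", "payload": {"increments": [3,0,0.1,0,0,0,3,0,0.1,0,0,0,1.5,0,0,0,0,0,0.6,0,0,0,0,0,0,0,0,0,0,0,0,0,0,0,0,0]}}

```text
time: 10.05
position: [0.6501, -0.2216, 0.0539]
tool_rot: [0.044, 1.568, -0.045]
ft_force: [0.1, -0.9, -0.3]
grip_width: 0.17
```

Emit:
{"api": "step_arm", "payload": {"increments": [0.4,0,0,0,0,0,0.3,0,0,0,0,0,0.1,0,0,0,0,0,0,0,0,0,0,0]}}

```text
time: 10.55
position: [0.6493, -0.2213, 0.0444]
tool_rot: [0.045, 1.571, -0.045]
ft_force: [0.6, -0.6, -1.0]
grip_width: 0.173
```

Emit:
{"api": "step_arm", "payload": {"increments": [0.15,0,0,0,0,0,0.1,0,0,0,0,0,0,0,0,0,0,0]}}

```text
time: 10.92
position: [0.6493, -0.2213, 0.042]
tool_rot: [0.045, 1.57, -0.045]
ft_force: [-0.6, -0.9, -1.8]
grip_width: 0.18
```

```bash
python3 - <<'E'
from h import *
go((.6493,-.2203,.043))
im=ctrl.get_image("wrist")[:,:,::-1];cv2.imwrite("pics/w7.png",im)
im=ctrl.get_image("scene")[:,:,::-1];cv2.imwrite("pics/s7.png",cv2.resize(im[220:400,200:400],None,fx=3,fy=3,interpolation=cv2.INTER_CUBIC))
E
```

```text
t 10.93 pos [ 0.6493 -0.2213  0.042 ] yaw -0.0568 tilt [-0.0001  0.0001] F [-0.58 -0.87 -1.79] g 0.18
-> (0.6493, -0.2203, 0.043) [-0.1  0.1 -0. ] len 0.1
```

View pics/w7.png

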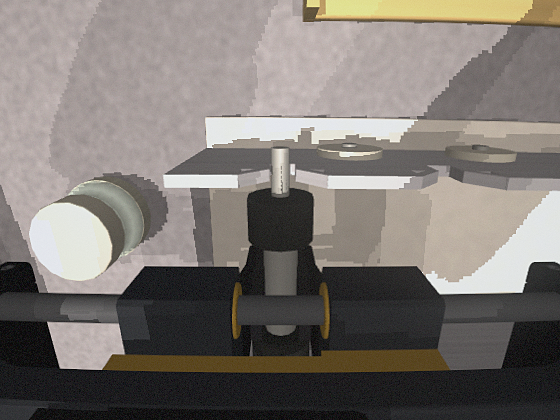

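View pics/s7.png

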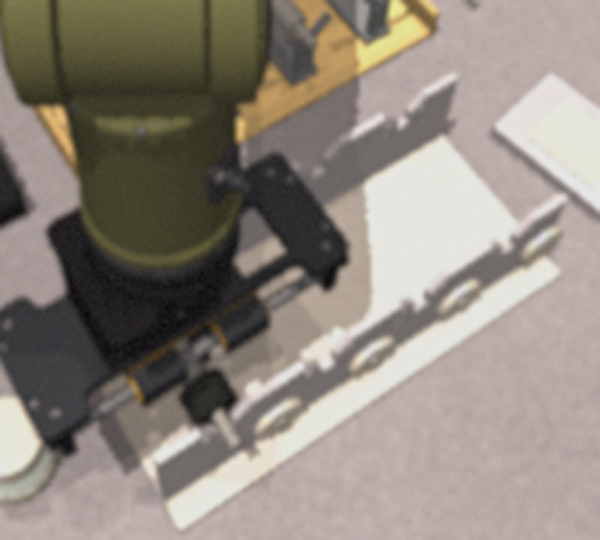

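The axle sits in the slot at (281,175) in w7 and at the far plate in the scene crop. I'll lower it a touch more, release and lift.

Emit:
{"api": "step_arm", "payload": {"increments": [0.1,0,0,0,0,0,0,0,0,0,0,0]}}

```text
time: 11.28
position: [0.6495, -0.2214, 0.0416]
tool_rot: [0.045, 1.57, -0.044]
ft_force: [-1.1, 1.7, 1.9]
grip_width: 0.17
```

Emit:
{"api": "step_arm", "payload": {"increments": [0,0,0,0,0,0,0,0,0,0,0,0,0,0,0,0,0,0,0,0,0,0,0,0], "fingers": 55}}

```text
time: 11.78
position: [0.6493, -0.2213, 0.0409]
tool_rot: [0.045, 1.57, -0.045]
ft_force: [-0.6, 0.6, 0.5]
grip_width: 0.515
```

Emit:
{"api": "step_arm", "payload": {"increments": [-1.5,0,0,0,0,0,-3.5,0,0,0,0,0,-4.2,0,0,0,0,0,0,0,0,0,0,0,0,0,0,0,0,0]}}

```text
time: 12.4
position: [0.6493, -0.2212, 0.1334]
tool_rot: [0.045, 1.57, -0.044]
ft_force: [-0.4, 0.1, 0.3]
grip_width: 0.549
```

```bash
python3 - <<'E'
from h import *
go((.460,-.0125,.135),(.460,-.0125,.043))
im=ctrl.get_image("wrist")[:,:,::-1];cv2.imwrite("pics/w8.png",im)
E
```

```text
t 12.4 pos [ 0.6493 -0.2212  0.1334] yaw -0.0567 tilt [0.0005 0.0004] F [-0.37  0.08  0.35] g 0.549
-> (0.46, -0.0125, 0.135) [ -0.16  19.76 -20.09] len 28.2
-> (0.46, -0.0125, 0.043) [ 9.2 -0.  -0. ] len 9.2
```

View pics/w8.png

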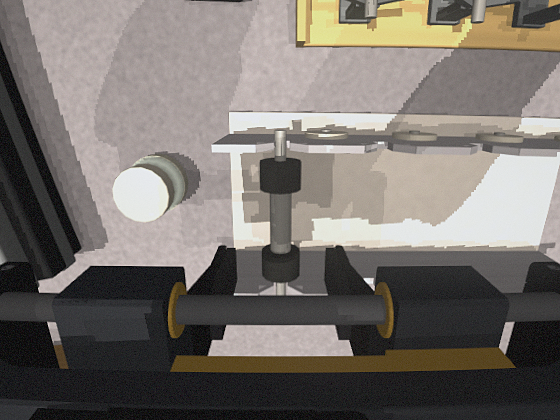

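Waisted is seated at (281,215). Next is slim.

Emit:
{"api": "step_arm", "payload": {"increments": [0,3.95,-4.02,0,0,0,0,3.95,-4.02,0,0,0,0,3.95,-4.02,0,0,0,0,3.95,-4.02,0,0,0,0,3.95,-4.02,0,0,0,0,0,0,0,0,0,0,0,0,0,0,0], "fingers": 55}}

```text
time: 13.32
position: [0.4599, -0.0128, 0.1329]
tool_rot: [0.044, 1.57, -0.044]
ft_force: [0.3, 0.1, 0.3]
grip_width: 0.55
```

```bash
python3 - <<'E'
from h import *
go((.460,-.0125,.135),(.460,-.0125,.0425))
im=ctrl.get_image("wrist")[:,:,::-1];cv2.imwrite("pics/w9.png",im)
E
```

```text
t 13.32 pos [ 0.4599 -0.0128  0.1329] yaw -0.0561 tilt [0.0001 0.    ] F [0.27 0.09 0.29] g 0.55
-> (0.46, -0.0125, 0.135) [-0.21  0.03  0.01] len 0.2
-> (0.46, -0.0125, 0.0425) [ 9.25 -0.   -0.  ] len 9.3
```

View pics/w9.png

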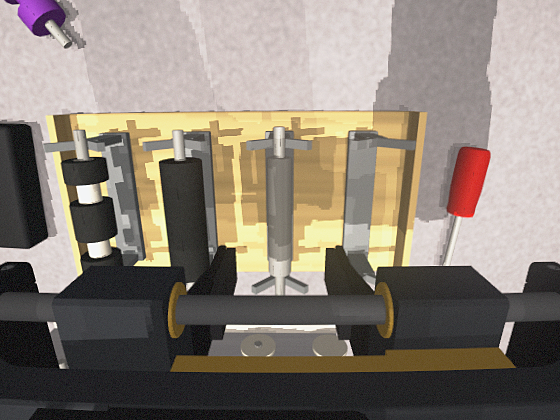

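The slim roller (bare steel) is centred at (281,215), with the emptied waisted seat to its right.

Emit:
{"api": "step_arm", "payload": {"increments": [3,0.03,0,0,0,0,3,0,0,0,0,0,2.3,0,0,0,0,0,0.75,0,0,0,0,0,0,0,0,0,0,0]}}

```text
time: 14.0
position: [0.4601, -0.0137, 0.0424]
tool_rot: [0.045, 1.571, -0.048]
ft_force: [0.1, -0.2, 0.2]
grip_width: 0.554
```

Emit:
{"api": "step_arm", "payload": {"increments": [0,0,0,0,0,0,0,0,0,0,0,0,0,0,0,0,0,0,0,0,0,0,0,0,0,0,0,0,0,0], "fingers": 0, "force": 25}}

```text
time: 14.62
position: [0.4601, -0.0133, 0.0428]
tool_rot: [0.044, 1.57, -0.045]
ft_force: [-0.9, -3.0, 1.9]
grip_width: 0.196
```

Emit:
{"api": "step_arm", "payload": {"increments": [-3,0,0,0,0,0,-3.2,0,0,0,0,0,-3,0,0,0,0,0,0,-2.53,4.02,0,0,0,0,-2.53,4.02,0,0,0,0,-2.53,4.02,0,0,0,0,-2.53,4.02,0,0,0,0,-2.53,4.04,0,0,0,0,0,0,0,0,0,0,0,0,0,0,0]}}

```text
time: 15.88
position: [0.6528, -0.1494, 0.1335]
tool_rot: [0.046, 1.572, -0.044]
ft_force: [0.0, 0.7, -1.9]
grip_width: 0.196
```

```bash
python3 - <<'E'
from h import *
go((.6538,-.1504,.135),(.6538,-.1504,.0425))
im=ctrl.get_image("wrist")[:,:,::-1];cv2.imwrite("pics/w10.png",im)
E
```

```text
t 15.88 pos [ 0.6528 -0.1494  0.1335] yaw -0.0569 tilt [-0.0021  0.0011] F [ 0.01  0.75 -1.86] g 0.196
-> (0.6538, -0.1504, 0.135) [-0.15 -0.09  0.11] len 0.2
-> (0.6538, -0.1504, 0.0425) [ 9.25 -0.01  0.02] len 9.3
```

View pics/w10.png

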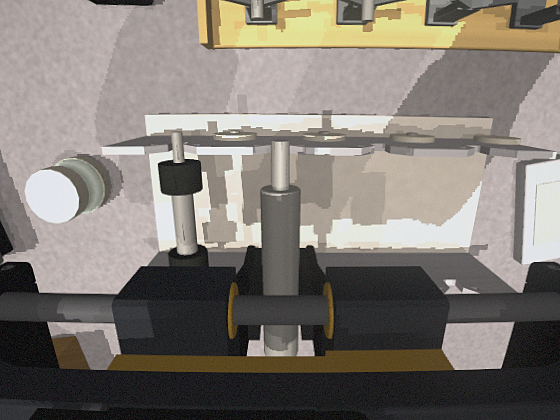

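Emit:
{"api": "step_arm", "payload": {"increments": [3,-0.05,0.05,0,0,0,3,-0.05,0.05,0,0,0,1.5,0,0,0,0,0,0.7,0,0,0,0,0,0.4,0,0,0,0,0,0.4,0,0,0,0,0,0.15,0,0,0,0,0,0.1,0,0,0,0,0,0,0,0,0,0,0,0,0,0,0,0,0]}}

```text
time: 17.18
position: [0.6549, -0.1513, 0.0429]
tool_rot: [0.045, 1.57, -0.044]
ft_force: [-2.3, -0.5, 4.7]
grip_width: 0.2
```

```bash
python3 - <<'E'
from h import *
go((.6538,-.1504,.0415))
im=ctrl.get_image("wrist")[:,:,::-1];cv2.imwrite("pics/w11.png",im)
E
```

```text
t 17.18 pos [ 0.6549 -0.1513  0.0429] yaw -0.0568 tilt [0.0008 0.0002] F [-2.26 -0.52  4.75] g 0.2
-> (0.6538, -0.1504, 0.0415) [ 0.14  0.08 -0.11] len 0.2
```

View pics/w11.png

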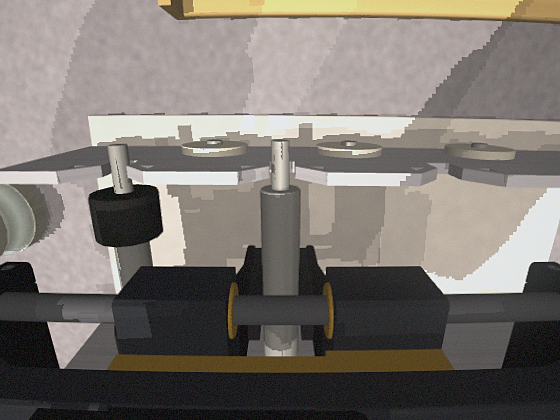

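There is contact (4.7 N upward) and the slim axle is in its slot. Release and lift.

Emit:
{"api": "step_arm", "payload": {"increments": [0,0,0,0,0,0,0,0,0,0,0,0,0,0,0,0,0,0,0,0,0,0,0,0], "fingers": 57}}

```text
time: 17.73
position: [0.6545, -0.1511, 0.0418]
tool_rot: [0.045, 1.57, -0.045]
ft_force: [-0.3, -0.4, -0.5]
grip_width: 0.532
```

Emit:
{"api": "step_arm", "payload": {"increments": [-1.5,0,0,0,0,0,-3.5,0,0,0,0,0,-4.2,0,0,0,0,0,0,0,0,0,0,0,0,0,0,0,0,0]}}

```text
time: 18.35
position: [0.6545, -0.151, 0.1344]
tool_rot: [0.045, 1.57, -0.044]
ft_force: [-0.6, 0.3, 0.3]
grip_width: 0.568
```

```bash
python3 - <<'E'
from h import *
go((.456,-.0823,.135),(.456,-.0823,.0425))
im=ctrl.get_image("wrist")[:,:,::-1];cv2.imwrite("pics/w12.png",im)
E
```

```text
t 18.35 pos [ 0.6545 -0.151   0.1344] yaw -0.0567 tilt [0.0005 0.0005] F [-0.65  0.3   0.29] g 0.568
-> (0.456, -0.0823, 0.135) [ -0.07   5.74 -20.21] len 21.0
-> (0.456, -0.0823, 0.0425) [ 9.25 -0.   -0.  ] len 9.2
```

View pics/w12.png

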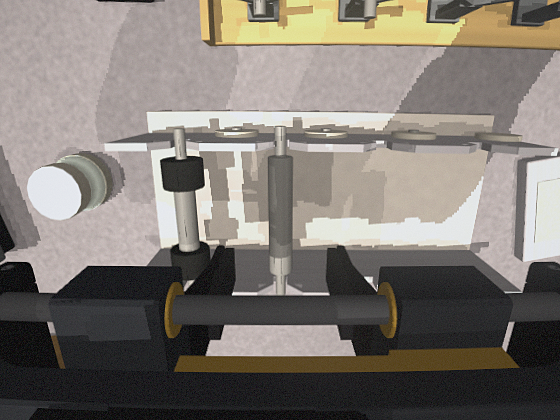

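Slim is seated. Next is plain.

Emit:
{"api": "step_arm", "payload": {"increments": [0,1.43,-5.05,0,0,0,0,1.43,-5.05,0,0,0,0,1.44,-5.05,0,0,0,0,1.44,-5.05,0,0,0,0,0,0,0,0,0,0,0,0,0,0,0]}}

```text
time: 19.15
position: [0.459, -0.0826, 0.1347]
tool_rot: [0.045, 1.57, -0.043]
ft_force: [0.3, -0.8, -0.1]
grip_width: 0.569
```

```bash
python3 - <<'E'
from h import *
go((.456,-.0823,.135),(.456,-.0823,.0425),(.456,-.0823,.135),(.6582,-.0806,.135))
im=ctrl.get_image("wrist")[:,:,::-1];cv2.imwrite("pics/w13.png",im)
E
```

```text
t 19.15 pos [ 0.459  -0.0826  0.1347] yaw -0.0564 tilt [0.0007 0.0013] F [ 0.28 -0.81 -0.06] g 0.569
-> (0.456, -0.0823, 0.135) [-0.03  0.02 -0.31] len 0.3
-> (0.456, -0.0823, 0.0425) [ 9.25 -0.01 -0.01] len 9.2
-> (0.456, -0.0823, 0.135) [-9.25  0.01  0.01] len 9.2
-> (0.6582, -0.0806, 0.135) [1.000e-02 1.310e+00 2.018e+01] len 20.2
```

View pics/w13.png

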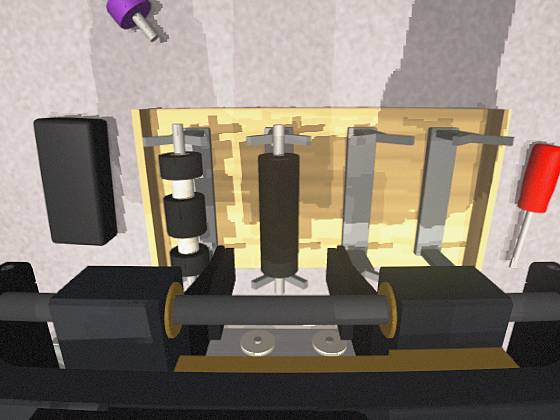

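The plain roller is centred at (280,215).

Emit:
{"api": "step_arm", "payload": {"increments": [3,0.02,-0.15,0,0,0,3,0,-0.15,0,0,0,2.3,0,0,0,0,0,0.9,0,0,0,0,0,0,0,0,0,0,0]}}

```text
time: 19.82
position: [0.4555, -0.0845, 0.042]
tool_rot: [0.043, 1.573, -0.05]
ft_force: [1.0, 0.3, 0.8]
grip_width: 0.567
```

Emit:
{"api": "step_arm", "payload": {"increments": [0,0,0,0,0,0,0,0,0,0,0,0,0,0,0,0,0,0,0,0,0,0,0,0,0,0,0,0,0,0], "fingers": 0, "force": 25}}

```text
time: 20.45
position: [0.4561, -0.0832, 0.0431]
tool_rot: [0.045, 1.569, -0.045]
ft_force: [0.3, -1.8, 4.2]
grip_width: 0.34
```

Emit:
{"api": "step_arm", "payload": {"increments": [-3,0,0,0,0,0,-3.2,0,0,0,0,0,-3,0,0,0,0,0,0,0.33,5.05,0,0,0,0,0.33,5.05,0,0,0,0,0.33,5.05,0,0,0,0,0.33,5.05,0,0,0,0,0,0,0,0,0,0,0,0,0,0,0]}}

```text
time: 21.58
position: [0.6433, -0.0817, 0.1322]
tool_rot: [0.05, 1.58, -0.046]
ft_force: [0.1, -1.3, -1.8]
grip_width: 0.339
```

```bash
python3 - <<'E'
from h import *
go((.6582,-.0806,.135),(.6582,-.0806,.0425))
im=ctrl.get_image("wrist")[:,:,::-1];cv2.imwrite("pics/w14.png",im)
E
```

```text
t 21.57 pos [ 0.6433 -0.0817  0.1322] yaw -0.0612 tilt [-0.01    0.0031] F [ 0.08 -1.34 -1.84] g 0.339
-> (0.6582, -0.0806, 0.135) [-0.3   0.2   1.48] len 1.5
-> (0.6582, -0.0806, 0.0425) [ 9.25 -0.02  0.09] len 9.2
```

View pics/w14.png

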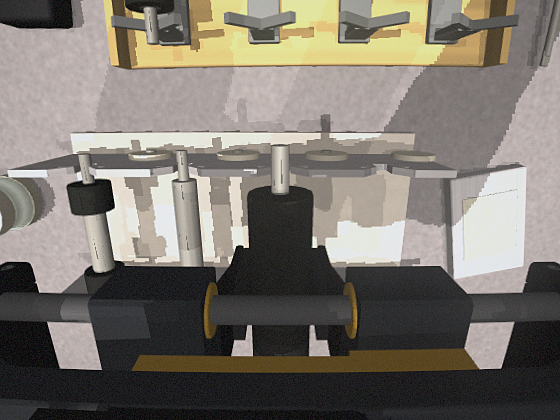

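Emit:
{"api": "step_arm", "payload": {"increments": [0,0,0,0,0,0,0,0,0,0,0,0,0,0,0,0,0,0]}}

```text
time: 22.0
position: [0.6443, -0.0811, 0.1336]
tool_rot: [0.05, 1.577, -0.044]
ft_force: [0.6, -0.0, -0.9]
grip_width: 0.338
```

```bash
python3 - <<'E'
from h import *
go((.6582,-.0806,.135),(.6582,-.0806,.0425))
E
```

```text
t 22.0 pos [ 0.6443 -0.0811  0.1336] yaw -0.0603 tilt [-0.0068  0.0042] F [ 0.57 -0.02 -0.93] g 0.338
-> (0.6582, -0.0806, 0.135) [-0.15  0.13  1.38] len 1.4
-> (0.6582, -0.0806, 0.0425) [ 9.25 -0.03  0.06] len 9.3
```

Emit:
{"api": "step_arm", "payload": {"increments": [-0.15,0.13,0.7,0,0,0,0,0,0.68,0,0,0,0,0,0,0,0,0,0,0,0,0,0,0]}}

```text
time: 22.5
position: [0.6582, -0.0813, 0.1344]
tool_rot: [0.05, 1.578, -0.046]
ft_force: [-1.0, 0.1, -1.6]
grip_width: 0.339
```

```bash
python3 - <<'E'
from h import *
go((.6582,-.0806,.0425))
p,R,s=cur(); inc(p,R,(.6582,-.0806,.135),-.06,1)
im=ctrl.get_image("wrist")[:,:,::-1];cv2.imwrite("pics/w15.png",im)
E
```

```text
t 22.5 pos [ 0.6582 -0.0813  0.1344] yaw -0.0608 tilt [-0.0079  0.003 ] F [-0.95  0.12 -1.63] g 0.339
-> (0.6582, -0.0806, 0.0425) [9.19 0.04 0.07] len 9.2
shift cm in current tool axes [-0.06  0.07 -0.01] rotvec [-0.0008 -0.0081 -0.0025]
```

View pics/w15.png

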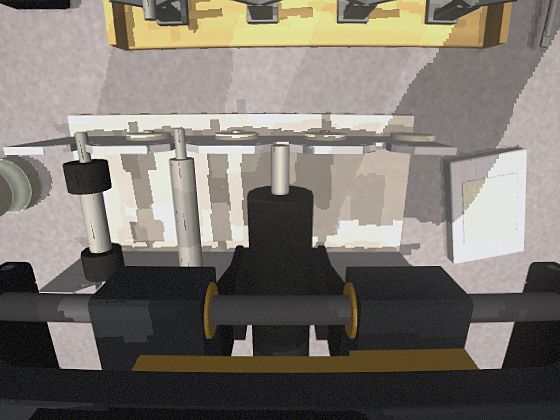

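Emit:
{"api": "step_arm", "payload": {"increments": [3,0.05,0,0,-0.008,-0.003,3,0,0,0,0,0,1.5,0,0,0,0,0,0.7,0,0,0,0,0,0.4,0,0,0,0,0,0.3,0,0,0,0,0,0.15,0,0,0,0,0,0.1,0,0,0,0,0,0,0,0,0,0,0,0,0,0,0,0,0]}}

```text
time: 23.8
position: [0.6584, -0.0804, 0.0434]
tool_rot: [0.047, 1.569, -0.048]
ft_force: [1.1, -0.8, -0.3]
grip_width: 0.336
```

```bash
python3 - <<'E'
from h import *
go((.6582,-.0806,.0425))
im=ctrl.get_image("wrist")[:,:,::-1];cv2.imwrite("pics/w16.png",im)
E
```

```text
t 23.8 pos [ 0.6584 -0.0804  0.0434] yaw -0.0604 tilt [ 0.0009 -0.0002] F [ 1.06 -0.79 -0.31] g 0.336
-> (0.6582, -0.0806, 0.0425) [ 0.09 -0.02 -0.02] len 0.1
```

View pics/w16.png

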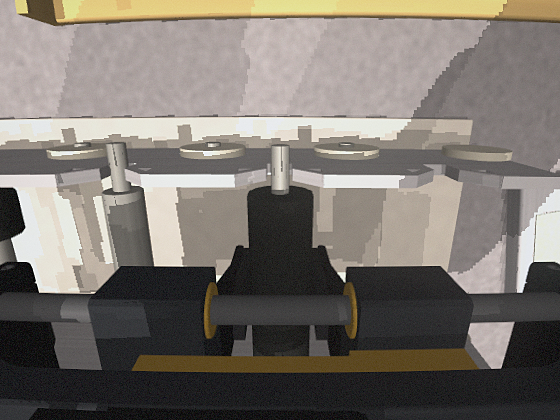

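In the slot; I'll keep lowering until contact.

Emit:
{"api": "step_arm", "payload": {"increments": [0.1,0,0,0,0,0,0.1,0,0,0,0,0,0,0,0,0,0,0,0,0,0,0,0,0]}}

```text
time: 24.35
position: [0.6585, -0.0805, 0.043]
tool_rot: [0.048, 1.569, -0.047]
ft_force: [-2.6, 1.2, 9.7]
grip_width: 0.339
```

Contact at 9.7 N. Release and lift.

Emit:
{"api": "step_arm", "payload": {"increments": [0,0,0,0,0,0,0,0,0,0,0,0,0,0,0,0,0,0,0,0,0,0,0,0], "fingers": 57}}

```text
time: 24.85
position: [0.658, -0.0804, 0.0409]
tool_rot: [0.047, 1.57, -0.048]
ft_force: [-0.5, -1.0, 0.1]
grip_width: 0.562
```

Emit:
{"api": "step_arm", "payload": {"increments": [-1.5,0,0,0,0,0,-3.5,0,0,0,0,0,-4.2,0,0,0,0,0,0,0,0,0,0,0,0,0,0,0,0,0]}}

```text
time: 25.48
position: [0.658, -0.0802, 0.1334]
tool_rot: [0.048, 1.57, -0.047]
ft_force: [-0.4, -0.2, -0.8]
grip_width: 0.568
```

```bash
python3 - <<'E'
from h import *
go((.452,-.1522,.135),(.452,-.1522,.0425))
p,R,s=cur(); inc(p,R,(.452,-.1522,.135),-.057,1)
im=ctrl.get_image("wrist")[:,:,::-1];cv2.imwrite("pics/w17.png",im)
E
```

```text
t 25.48 pos [ 0.658  -0.0802  0.1334] yaw -0.0604 tilt [0.0006 0.0004] F [-0.39 -0.25 -0.82] g 0.568
-> (0.452, -0.1522, 0.135) [ -0.18  -8.43 -20.13] len 21.8
-> (0.452, -0.1522, 0.0425) [ 9.25 -0.   -0.01] len 9.2
shift cm in current tool axes [ -0.18  -8.43 -20.13] rotvec [-0.0034  0.0006 -0.0004]
```

View pics/w17.png

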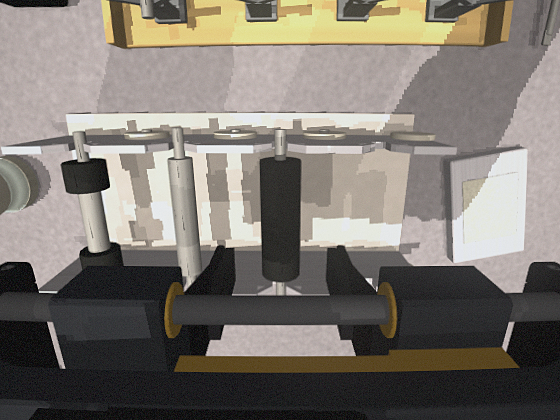

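Emit:
{"api": "step_arm", "payload": {"increments": [0,-1.4,-3.36,0,0,0,0,-1.4,-3.36,0,0,0,0,-1.4,-3.36,0,0,0,0,-1.4,-3.36,0,0,0,0,-1.4,-3.36,0,0,0,0,-1.4,-3.36,0,0,0,0,0,0,0,0,0,0,0,0,0,0,0]}}

```text
time: 26.52
position: [0.4522, -0.1511, 0.1329]
tool_rot: [0.047, 1.57, -0.046]
ft_force: [0.9, 0.4, 0.3]
grip_width: 0.567
```

```bash
python3 - <<'E'
from h import *
go((.452,-.1522,.135),(.452,-.1522,.0425),(.452,-.1522,.135),(.6627,-.0107,.135))
im=ctrl.get_image("wrist")[:,:,::-1];cv2.imwrite("pics/w18.png",im)
E
```

```text
t 26.52 pos [ 0.4522 -0.1511  0.1329] yaw -0.0596 tilt [0.0008 0.0008] F [0.91 0.44 0.3 ] g 0.567
-> (0.452, -0.1522, 0.135) [-0.21 -0.11 -0.01] len 0.2
-> (0.452, -0.1522, 0.0425) [ 9.25 -0.01 -0.01] len 9.2
-> (0.452, -0.1522, 0.135) [-9.25  0.01  0.01] len 9.2
-> (0.6627, -0.0107, 0.135) [ 0.03 15.38 20.19] len 25.4
```

View pics/w18.png

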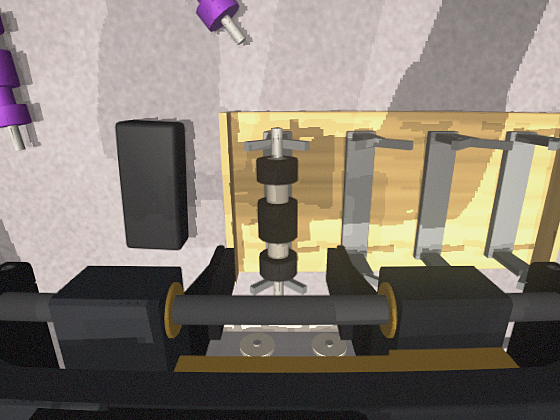

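The tyred roller in the rack (277,215) has a white core and black tyres. The look-alikes at (215,15) and (10,100) are purple, so this is the one meant.

Emit:
{"api": "step_arm", "payload": {"increments": [3,-0.1,0,0,0,0,3,0,0,0,0,0,2.3,0,0,0,0,0,0.75,0,0,0,0,0,0,0,0,0,0,0]}}

```text
time: 27.2
position: [0.4517, -0.1536, 0.0421]
tool_rot: [0.045, 1.572, -0.05]
ft_force: [0.0, 1.3, 0.9]
grip_width: 0.568
```

Emit:
{"api": "step_arm", "payload": {"increments": [0,0,0,0,0,0,0,0,0,0,0,0,0,0,0,0,0,0,0,0,0,0,0,0,0,0,0,0,0,0], "fingers": 0, "force": 25}}

```text
time: 27.82
position: [0.4524, -0.1531, 0.043]
tool_rot: [0.047, 1.569, -0.047]
ft_force: [-0.6, -0.3, 3.0]
grip_width: 0.337
```

Emit:
{"api": "step_arm", "payload": {"increments": [-3,0,0,0,0,0,-3.2,0,0,0,0,0,-3,0,0,0,0,0,0,2.56,3.36,0,0,0,0,2.56,3.36,0,0,0,0,2.56,3.36,0,0,0,0,2.56,3.36,0,0,0,0,2.56,3.36,0,0,0,0,2.56,3.36,0,0,0,0,0,0,0,0,0,0,0,0,0,0,0]}}

```text
time: 29.2
position: [0.6613, -0.0126, 0.1338]
tool_rot: [0.047, 1.572, -0.049]
ft_force: [0.5, -0.0, -1.7]
grip_width: 0.331
```

Emit:
{"api": "step_arm", "payload": {"increments": [0,0,0,0,0,0,0,0,0,0,0,0]}}

```text
time: 29.45
position: [0.6617, -0.0126, 0.1349]
tool_rot: [0.049, 1.57, -0.048]
ft_force: [-0.3, -0.6, -1.8]
grip_width: 0.339
```

```bash
python3 - <<'E'
from h import *
go((.6627,-.0107,.135),(.6627,-.0107,.0425))
p,R,s=cur(); inc(p,R,(.6627,-.0107,.135),-.06,1)
im=ctrl.get_image("wrist")[:,:,::-1];cv2.imwrite("pics/w19.png",im)
E
```

```text
t 29.45 pos [ 0.6617 -0.0126  0.1349] yaw -0.0618 tilt [0.0005 0.0005] F [-0.26 -0.55 -1.8 ] g 0.339
-> (0.6627, -0.0107, 0.135) [-0.01  0.19  0.09] len 0.2
-> (0.6627, -0.0107, 0.0425) [ 9.25 -0.   -0.  ] len 9.3
shift cm in current tool axes [-0.01  0.19  0.09] rotvec [-0.0018  0.0005 -0.0005]
```

View pics/w19.png

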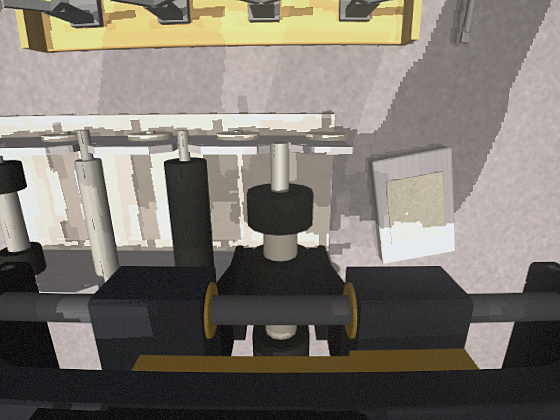

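Emit:
{"api": "step_arm", "payload": {"increments": [3,0.15,0.05,0,0,0,3,0,0,0,0,0,1.5,0,0,0,0,0,0.7,0,0,0,0,0,0.4,0,0,0,0,0,0.4,0,0,0,0,0,0.15,0,0,0,0,0,0.1,0,0,0,0,0,0,0,0,0,0,0,0,0,0,0,0,0]}}

```text
time: 30.75
position: [0.6632, -0.0105, 0.043]
tool_rot: [0.048, 1.569, -0.047]
ft_force: [-2.7, 0.3, 5.6]
grip_width: 0.335
```

```bash
python3 - <<'E'
from h import *
go((.6627,-.0107,.0425))
im=ctrl.get_image("wrist")[:,:,::-1];cv2.imwrite("pics/w20.png",im)
E
```

```text
t 30.75 pos [ 0.6632 -0.0105  0.043 ] yaw -0.0604 tilt [0.0012 0.0002] F [-2.69  0.35  5.61] g 0.335
-> (0.6627, -0.0107, 0.0425) [ 0.05 -0.03 -0.05] len 0.1
```

View pics/w20.png

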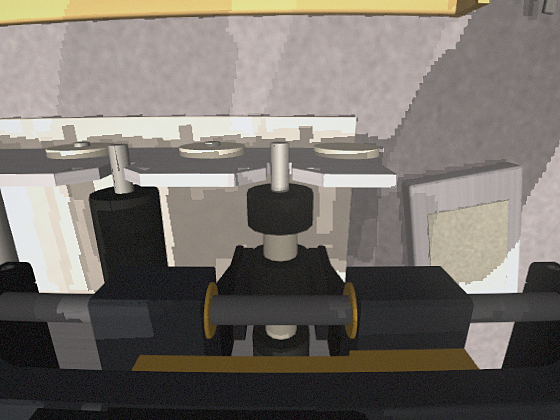

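Contact at 5.6 N. I'll release, rise to z of about 0.30, and take two wrist views to check.

Emit:
{"api": "step_arm", "payload": {"increments": [0,0,0,0,0,0,0,0,0,0,0,0,0,0,0,0,0,0,0,0,0,0,0,0], "fingers": 57}}

```text
time: 31.3
position: [0.6628, -0.0104, 0.0419]
tool_rot: [0.047, 1.57, -0.048]
ft_force: [-0.1, -0.6, -0.4]
grip_width: 0.561
```

Emit:
{"api": "step_arm", "payload": {"increments": [-1.5,0,0,0,0,0,-3.5,0,0,0,0,0,-4,0,0,0,0,0,-5,-1,0,0,0,0,-5,-3,0,0,0,0,-5,-3,0,0,0,0,-2,0,0,0,0,0,0,0,0,0,0,0,0,0,0,0,0,0]}}

```text
time: 32.42
position: [0.6583, -0.078, 0.3]
tool_rot: [0.046, 1.573, -0.045]
ft_force: [0.4, 0.7, -0.1]
grip_width: 0.572
```

```bash
python3 - <<'E'
from h import *
import pickle
go()
p=ctrl.camera_params("wrist");im=ctrl.get_image("wrist")[:,:,::-1]
cv2.imwrite("pics/w21.png",im);pickle.dump((p,im),open("w21.pkl","wb"))
E
```

```text
t 32.42 pos [ 0.6583 -0.078   0.3   ] yaw -0.0581 tilt [-0.0024  0.001 ] F [ 0.4   0.66 -0.07] g 0.572
```

Emit:
{"api": "step_arm", "payload": {"increments": [0,-4.0,0,0,0,0,0,-4.0,0,0,0,0,0,-4.0,0,0,0,0,0,0,0,0,0,0,0,0,0,0,0,0]}}

```text
time: 33.1
position: [0.6515, -0.1984, 0.3006]
tool_rot: [0.047, 1.572, -0.045]
ft_force: [1.1, 1.5, 0.6]
grip_width: 0.568
```

```bash
python3 - <<'E'
from h import *
import pickle
p=ctrl.camera_params("wrist");im=ctrl.get_image("wrist")[:,:,::-1]
cv2.imwrite("pics/w22.png",im);pickle.dump((p,im),open("w22.pkl","wb"))
E
```

```text
(no output)
```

View pics/w21.png

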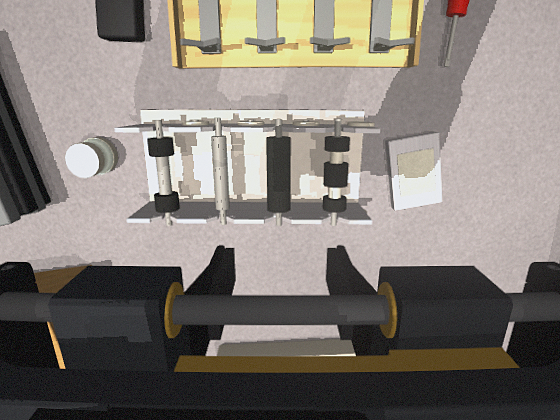

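View pics/w22.png

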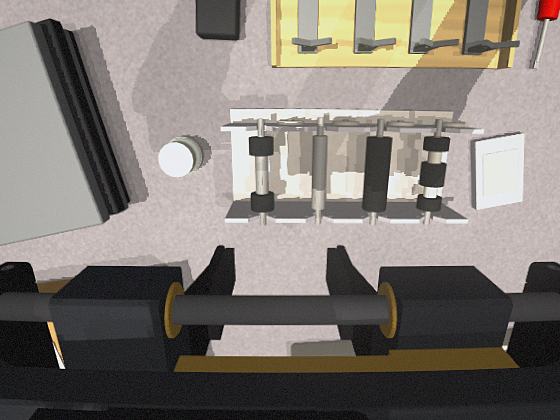

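All four are in the chassis: waisted, slim, plain, tyred from robot right to left. I'll check the heights of both axle ends.

```bash
python3 - <<'E'
import pickle,cv2
for n,x0 in(("w21",110),("w22",215)):
    p,im=pickle.load(open(n+".pkl","rb"));c=cv2.resize(im[105:235,x0:x0+265],None,fx=3,fy=3,interpolation=cv2.INTER_CUBIC)
    cv2.imwrite(f"pics/{n}c.png",c)
E
```

```text
(no output)
```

View pics/w21c.png

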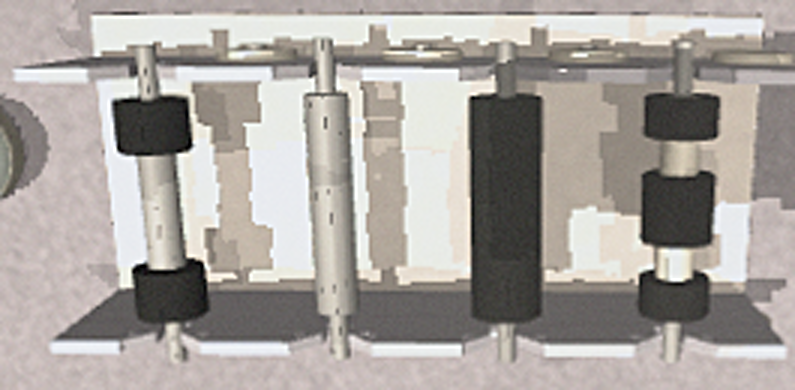

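View pics/w22c.png

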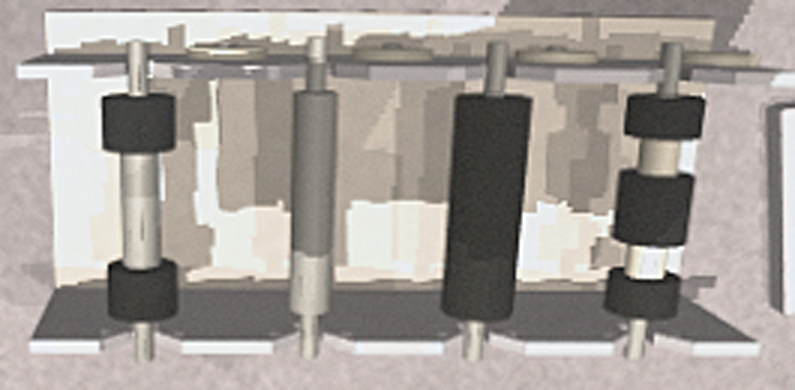

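```bash
python3 - <<'E'
from h import *
import pickle
p1,_=pickle.load(open("w21.pkl","rb"));p2,_=pickle.load(open("w22.pkl","rb"))
A=dict(w=[(143,45),(179,361)],s=[(322,39),(341,358)],p=[(505,42),(506,361)],t=[(683,42),(671,361)])
B=dict(w=[(136,42),(145,360)],s=[(316,38),(310,358)],p=[(496,42),(472,360)],t=[(672,43),(635,359)])
for k in A:
    X=[tri([(p1,(a[0]/3+110,a[1]/3+105)),(p2,(b[0]/3+215,b[1]/3+105))])[0] for a,b in zip(A[k],B[k])]
    d=X[1]-X[0];m=(X[0]+X[1])/2-[.656,-.1155,0];c,s=np.cos(.064),np.sin(.064)
    print(k,X[0].round(4),X[1].round(4),"len",np.linalg.norm(d).round(4),"yaw",np.arctan2(d[1],d[0]).round(3),"in chassis frame x,y",round(c*m[0]-s*m[1],4),round(s*m[0]+c*m[1],4))
E
```

```text
w [ 0.5854 -0.2172  0.0639] [ 0.7169 -0.2235  0.0637] len 0.1316 yaw -0.048 in chassis frame x,y 0.0019 -0.1049
s [ 0.588  -0.1472  0.0623] [ 0.7191 -0.1534  0.0657] len 0.1313 yaw -0.047 in chassis frame x,y -0.0002 -0.0349
p [ 0.5935 -0.0761  0.0604] [ 0.7253 -0.0836  0.0633] len 0.1321 yaw -0.057 in chassis frame x,y 0.0011 0.0358
t [ 0.5972 -0.007   0.0636] [ 0.7286 -0.0136  0.0654] len 0.1316 yaw -0.05 in chassis frame x,y 0.0002 0.1054
```

Both ends of every axle stand at about 62–65 mm, and each is within 1 mm of its slot centre. I'll hand it in.

```bash
python3 -c "
from bench import ctrl
print(ctrl.close_job(), ctrl.get_state()['time'])"
```

```text
the job is handed in; nothing more can be done
the job is handed in; nothing more can be done
```

All four rollers are in the chassis in mirrored order, and I handed the job in at about 33 s of the 109 s allowed. From the robot's right to left, the row is now waisted, slim, plain and tyred. I left the purple look-alikes alone.

- **Final position check:** two wrist views put every axle end 60–66 mm above the bench, against a nominal 62 mm. Every roller is within about 1 mm of its slot centre and 2 mm of mid-chassis along the axle. Measured lengths were 131–132 mm, against 132 mm expected.
- **Contact:** slim, plain and tyred each showed a clear upward force of 5–10 N before I let go. Waisted showed only about 2 N, close to sensor noise, so for that one I relied on the image and height checks.
- **One correction:** while carrying plain, the arm stopped about 14 mm short. I corrected that, along with a slight tilt, before lowering it.
- **Not checked separately:** the final two views were taken about 0.7 s apart after release. I did not test directly whether the rollers were still, but nothing looked out of place and the gripper was about 0.3 m up, well clear.

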